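# Clip the muddlers into the trolley drawer

### The arm

A 6-joint arm with a two-finger parallel gripper is mounted at the origin on the work surface. World frame = base frame: x ahead of the robot, y to its left, z up, the work surface at z = 0. Lengths are in m, angles in rad, forces in N, time in s.
With the tool pointing down it reaches from about 0.4 to 0.825 m from the base axis. Payload 7 kg.
Tool frame: the origin (TCP) lies at the very end of the fingers, on their centre line; the grasp point (between the pads) lies 19 mm behind it; z points along the fingers, y is the line along which they close (so a half turn about z gives the same grasp; the last joint's range is limited). The gripper opens to 88 mm and grips with 3 to 60 N. Pads are 19 mm wide; open, the fingers measure 130 mm over their backs; the gripper's body (78 mm by 193 mm) begins 47 mm behind the grasp point.
Start: joints at [1.394, 0.359, 0.012, 0, -1.224, -0.288], TCP at [0.303, 0.603, 0.227] pointing down, gripper open.
Joint ranges: [-3.07, 3.07], [-1.43, 2.12], [-1.02, 1.25], [-3.03, 1.67], [-3.05, -0], [-3.03, 3.03]. Speed limits (rad/s): [2.39, 2.39, 3.01, 3.14, 3.14, 3.14].

### API

Orientations are given as [roll, pitch, yaw] about the fixed x, y, z axes, in that order (R = Rz(yaw) Ry(pitch) Rx(roll)).
In Python, from station import arm, vision gives the robot as it stands. The module is installed in compiled form; this text tells all that it offers.
- The arm moves only by the tool jog_arm, never from a script. Its argument "steps" is a list that holds one entry, the list of rows, each a list of 7 numbers: the closure in counts, from 0 (fully open) to 255 (shut), then the shift along the tool's x, y, z scaled (see below), then the turn, a rotation vector about the tool's x, y, z scaled (see below). In form: [[[grip, dx, dy, dz, rx, ry, rz], ...]]. A call has 1 to 8 rows; each row is the pose to reach, as a shift and turn from the pose commanded when the call began, along the tool's axes at that moment; what a row does not reach only later rows make up. The controller multiplies each number of a shift by 250 mm and each number of a turn by 45 degrees. A row lasts 1/10 s, in which the tool goes at most 50 mm and 8.59 degrees, less where a joint would pass 70% of its speed; a pose out of reach is approached as far as the arm can. A call with a number of a shift or a turn outside -1 to 1 is refused whole. A call with a gripper value outside its range is refused whole. The fingers move at their own pace and stop on an object; "newtons" is the grip in N (left out, the last holds). Time passes only in rows, so rows that repeat a pose let the fingers close. It gives the time, the measured TCP pose, the force, the opening and the grip force at its end, in the units of the state.
- arm.get_state(): the state, without advancing time (a new reading comes with each control period).
- vision.grab_frame(name): name is "scene" or "top" or "wrist"; returns a dict with "color" (480x640x3 uint8, red, green, blue), "vfov" (degrees; the focal length in pixels is half the picture's height over the tangent of half this angle, whatever the lens; pixels are square), "cx", "cy" (the principal point, pixels), "extrinsics" (4x4, takes a point from world to camera coordinates). Camera axes: x right, y down, z forward; pixel columns grow to the right and rows downward; lengths in m; the calibration is good to about 2 mm. A picture is of the moment at which its call begins. There is no depth.
- arm.job_done(): hands the job in; it is judged then, once.
The state is a dict: "t": time; "q": joint angles; "qd": joint speeds; "joint_efforts": joint torques, N m; "eef_pos": TCP position; "ee_rot": TCP orientation; "force": force on the tool from outside, world axes, zero at the start; "moment": the same for the moment, N m; "width": finger opening in m; "gripper_force": force on a finger pad.
Only numpy, scipy, OpenCV 4.12 (cv2) and the standard library are available. Lean on these libraries where they do the work, as an engineer would, in place of code of your own. Each camera call takes 0.05 s, during which the arm holds its last target. There are 200 camera calls.

### The job

Before the minibar trolley rolls on, pull out the drawer with the brass knob and press every cocktail muddler from the slate board down into a pair of spring clips of its own, until both its ends have snapped home. Then push the drawer fully shut, leaving the creamers and the jar standing on the shelf where they are.

Things in the scene. Friction and masses are not known exactly. Their poses are not given: they have to be found in the camera images.
- muddler1_mid (a point): Centre of a cocktail muddler: a straight pale-wood octagonal bar 150 mm long, 28 mm across the flats all along, 80 to 150 g, with a 28 mm long steel ferrule with chamfered edges on each end; both ends alike. Axis x runs along the bar. It starts lying flat on the slate board, about level, so this point is 14 mm above the board.
- muddler2_mid (a point): Centre of a cocktail muddler: a straight pale-wood octagonal bar 150 mm long, 28 mm across the flats all along, 80 to 150 g, with a 28 mm long steel ferrule with chamfered edges on each end; both ends alike. Axis x runs along the bar. It starts lying flat on the slate board, about level, so this point is 14 mm above the board.
- muddler3_mid (a point): Centre of a cocktail muddler: a straight pale-wood octagonal bar 150 mm long, 28 mm across the flats all along, 80 to 150 g, with a 28 mm long steel ferrule with chamfered edges on each end; both ends alike. Axis x runs along the bar. It starts lying flat on the slate board, about level, so this point is 14 mm above the board.
- muddler4_mid (a point): Centre of a cocktail muddler: a straight pale-wood octagonal bar 150 mm long, 28 mm across the flats all along, 80 to 150 g, with a 28 mm long steel ferrule with chamfered edges on each end; both ends alike. Axis x runs along the bar. It starts lying flat on the slate board, about level, so this point is 14 mm above the board.
- clip1_seat (a point): Where a muddler's centre lies once snapped into this pair of spring clips, 24 mm above the drawer floor; moves with the drawer. x: the muddler's direction and the drawer's (into the cabinet), z up. The 2 clips (16 mm wide) stand 57 mm before and behind, round the ferrules; the middle 90 mm is free. Pairs 76 mm apart, outer ones 46 mm from the walls. See shelf_unit for the jaws.
- clip2_seat (a point): Where a muddler's centre lies once snapped into this pair of spring clips, 24 mm above the drawer floor; moves with the drawer. x: the muddler's direction and the drawer's (into the cabinet), z up. The 2 clips (16 mm wide) stand 57 mm before and behind, round the ferrules; the middle 90 mm is free. Pairs 76 mm apart, outer ones 46 mm from the walls. See shelf_unit for the jaws.
- clip3_seat (a point): Where a muddler's centre lies once snapped into this pair of spring clips, 24 mm above the drawer floor; moves with the drawer. x: the muddler's direction and the drawer's (into the cabinet), z up. The 2 clips (16 mm wide) stand 57 mm before and behind, round the ferrules; the middle 90 mm is free. Pairs 76 mm apart, outer ones 46 mm from the walls. See shelf_unit for the jaws.
- clip4_seat (a point): Where a muddler's centre lies once snapped into this pair of spring clips, 24 mm above the drawer floor; moves with the drawer. x: the muddler's direction and the drawer's (into the cabinet), z up. The 2 clips (16 mm wide) stand 57 mm before and behind, round the ferrules; the middle 90 mm is free. Pairs 76 mm apart, outer ones 46 mm from the walls. See shelf_unit for the jaws.
- drawer (a joint): How far the shallow drawer is pulled out, m: 0 shut, 0.2 fully out (end stop); it starts a little ajar. Light friction, about 2 N; it stays where it is left. It must be out by 0.19 or more for the muddlers to go in freely from above.
- drawer_knob (a point): Centre of the head of the round brass knob: a disc 32 mm across, 18 mm thick, facing out of the drawer. The point is 29 mm off the drawer front, 40 mm below the shelf's top and 70 mm above the deck; the front's top edge is 19 mm above it, the drawer's side walls end 10 mm below it. Frame as the drawer's: x into the cabinet. Can be pinched from above at its left and right edges.
- shelf_unit: Fixed raised cherry shelf unit, 300 deep (x) x 372 wide x 110 mm high; origin: bottom centre of its front; x points into it, the drawer slides out along -x. Spring clips: two jaws each, flared tops 24 mm above the seat point and 22 mm to each side. A muddler pressed level straight down meets the lips 20 mm above its seat, spreads them with 10 to 15 N in all, drops home and is held down.
- slate_board: Black slate serving board lying fixed on the trolley deck, 360 x 250 x 8 mm, origin at the centre of its underside (deck level), x along its long side.
- creamer1_mid (a point): Centre of a white porcelain creamer, 52 mm across and 62 mm high, standing on top of the shelf unit; not part of the job.
- creamer2_mid (a point): Centre of a white porcelain creamer, 52 mm across and 62 mm high, standing on top of the shelf unit; not part of the job.
- creamer3_mid (a point): Centre of a white porcelain creamer, 52 mm across and 62 mm high, standing on top of the shelf unit; not part of the job.
- jar_mid (a point): Centre of a glass jar with an orange lid, 84 mm across and 115 mm high, standing on top of the shelf unit; not part of the job.
Mind the look-alikes: they are no part of the job. Leave any blue or green look-alike of the part that bears muddler3_mid alone.

How it is judged:
On the way, in this order (a step that is already met when the one before it is completed fails the run):
1. the drawer is pulled well out (value of joint drawer above 0.15 m), for 0.2 s.
2. with the drawer still out, every muddler is snapped into a pair of clips (value of joint drawer above 0.1 m and ((horizontal distance between muddler1_mid and clip1_seat below 0.012 m and z of muddler1_mid in the frame of clip1_seat between -0.004 and 0.004 m and angle between the x axis of muddler1_mid and the x axis of clip1_seat, either way round below 0.08 rad) or (horizontal distance between muddler1_mid and clip2_seat below 0.012 m and z of muddler1_mid in the frame of clip2_seat between -0.004 and 0.004 m and angle between the x axis of muddler1_mid and the x axis of clip2_seat, either way round below 0.08 rad) or (horizontal distance between muddler1_mid and clip3_seat below 0.012 m and z of muddler1_mid in the frame of clip3_seat between -0.004 and 0.004 m and angle between the x axis of muddler1_mid and the x axis of clip3_seat, either way round below 0.08 rad) or (horizontal distance between muddler1_mid and clip4_seat below 0.012 m and z of muddler1_mid in the frame of clip4_seat between -0.004 and 0.004 m and angle between the x axis of muddler1_mid and the x axis of clip4_seat, either way round below 0.08 rad)) and ((horizontal distance between muddler2_mid and clip1_seat below 0.012 m and z of muddler2_mid in the frame of clip1_seat between -0.004 and 0.004 m and angle between the x axis of muddler2_mid and the x axis of clip1_seat, either way round below 0.08 rad) or (horizontal distance between muddler2_mid and clip2_seat below 0.012 m and z of muddler2_mid in the frame of clip2_seat between -0.004 and 0.004 m and angle between the x axis of muddler2_mid and the x axis of clip2_seat, either way round below 0.08 rad) or (horizontal distance between muddler2_mid and clip3_seat below 0.012 m and z of muddler2_mid in the frame of clip3_seat between -0.004 and 0.004 m and angle between the x axis of muddler2_mid and the x axis of clip3_seat, either way round below 0.08 rad) or (horizontal distance between muddler2_mid and clip4_seat below 0.012 m and z of muddler2_mid in the frame of clip4_seat between -0.004 and 0.004 m and angle between the x axis of muddler2_mid and the x axis of clip4_seat, either way round below 0.08 rad)) and ((horizontal distance between muddler3_mid and clip1_seat below 0.012 m and z of muddler3_mid in the frame of clip1_seat between -0.004 and 0.004 m and angle between the x axis of muddler3_mid and the x axis of clip1_seat, either way round below 0.08 rad) or (horizontal distance between muddler3_mid and clip2_seat below 0.012 m and z of muddler3_mid in the frame of clip2_seat between -0.004 and 0.004 m and angle between the x axis of muddler3_mid and the x axis of clip2_seat, either way round below 0.08 rad) or (horizontal distance between muddler3_mid and clip3_seat below 0.012 m and z of muddler3_mid in the frame of clip3_seat between -0.004 and 0.004 m and angle between the x axis of muddler3_mid and the x axis of clip3_seat, either way round below 0.08 rad) or (horizontal distance between muddler3_mid and clip4_seat below 0.012 m and z of muddler3_mid in the frame of clip4_seat between -0.004 and 0.004 m and angle between the x axis of muddler3_mid and the x axis of clip4_seat, either way round below 0.08 rad)) and ((horizontal distance between muddler4_mid and clip1_seat below 0.012 m and z of muddler4_mid in the frame of clip1_seat between -0.004 and 0.004 m and angle between the x axis of muddler4_mid and the x axis of clip1_seat, either way round below 0.08 rad) or (horizontal distance between muddler4_mid and clip2_seat below 0.012 m and z of muddler4_mid in the frame of clip2_seat between -0.004 and 0.004 m and angle between the x axis of muddler4_mid and the x axis of clip2_seat, either way round below 0.08 rad) or (horizontal distance between muddler4_mid and clip3_seat below 0.012 m and z of muddler4_mid in the frame of clip3_seat between -0.004 and 0.004 m and angle between the x axis of muddler4_mid and the x axis of clip3_seat, either way round below 0.08 rad) or (horizontal distance between muddler4_mid and clip4_seat below 0.012 m and z of muddler4_mid in the frame of clip4_seat between -0.004 and 0.004 m and angle between the x axis of muddler4_mid and the x axis of clip4_seat, either way round below 0.08 rad))), for 0.2 s.
At the end, for the whole second after the job is handed in: Drawer shut to within 6 mm; every muddler snapped into a pair of clips: its centre within 12 mm of a clip pair's seat point seen from above and within 4 mm of its height, its axis within 0.08 rad of the clips' direction; creamers and jar upright (value of joint drawer below 0.006 m and ((horizontal distance between muddler1_mid and clip1_seat below 0.012 m and z of muddler1_mid in the frame of clip1_seat between -0.004 and 0.004 m and angle between the x axis of muddler1_mid and the x axis of clip1_seat, either way round below 0.08 rad) or (horizontal distance between muddler1_mid and clip2_seat below 0.012 m and z of muddler1_mid in the frame of clip2_seat between -0.004 and 0.004 m and angle between the x axis of muddler1_mid and the x axis of clip2_seat, either way round below 0.08 rad) or (horizontal distance between muddler1_mid and clip3_seat below 0.012 m and z of muddler1_mid in the frame of clip3_seat between -0.004 and 0.004 m and angle between the x axis of muddler1_mid and the x axis of clip3_seat, either way round below 0.08 rad) or (horizontal distance between muddler1_mid and clip4_seat below 0.012 m and z of muddler1_mid in the frame of clip4_seat between -0.004 and 0.004 m and angle between the x axis of muddler1_mid and the x axis of clip4_seat, either way round below 0.08 rad)) and ((horizontal distance between muddler2_mid and clip1_seat below 0.012 m and z of muddler2_mid in the frame of clip1_seat between -0.004 and 0.004 m and angle between the x axis of muddler2_mid and the x axis of clip1_seat, either way round below 0.08 rad) or (horizontal distance between muddler2_mid and clip2_seat below 0.012 m and z of muddler2_mid in the frame of clip2_seat between -0.004 and 0.004 m and angle between the x axis of muddler2_mid and the x axis of clip2_seat, either way round below 0.08 rad) or (horizontal distance between muddler2_mid and clip3_seat below 0.012 m and z of muddler2_mid in the frame of clip3_seat between -0.004 and 0.004 m and angle between the x axis of muddler2_mid and the x axis of clip3_seat, either way round below 0.08 rad) or (horizontal distance between muddler2_mid and clip4_seat below 0.012 m and z of muddler2_mid in the frame of clip4_seat between -0.004 and 0.004 m and angle between the x axis of muddler2_mid and the x axis of clip4_seat, either way round below 0.08 rad)) and ((horizontal distance between muddler3_mid and clip1_seat below 0.012 m and z of muddler3_mid in the frame of clip1_seat between -0.004 and 0.004 m and angle between the x axis of muddler3_mid and the x axis of clip1_seat, either way round below 0.08 rad) or (horizontal distance between muddler3_mid and clip2_seat below 0.012 m and z of muddler3_mid in the frame of clip2_seat between -0.004 and 0.004 m and angle between the x axis of muddler3_mid and the x axis of clip2_seat, either way round below 0.08 rad) or (horizontal distance between muddler3_mid and clip3_seat below 0.012 m and z of muddler3_mid in the frame of clip3_seat between -0.004 and 0.004 m and angle between the x axis of muddler3_mid and the x axis of clip3_seat, either way round below 0.08 rad) or (horizontal distance between muddler3_mid and clip4_seat below 0.012 m and z of muddler3_mid in the frame of clip4_seat between -0.004 and 0.004 m and angle between the x axis of muddler3_mid and the x axis of clip4_seat, either way round below 0.08 rad)) and ((horizontal distance between muddler4_mid and clip1_seat below 0.012 m and z of muddler4_mid in the frame of clip1_seat between -0.004 and 0.004 m and angle between the x axis of muddler4_mid and the x axis of clip1_seat, either way round below 0.08 rad) or (horizontal distance between muddler4_mid and clip2_seat below 0.012 m and z of muddler4_mid in the frame of clip2_seat between -0.004 and 0.004 m and angle between the x axis of muddler4_mid and the x axis of clip2_seat, either way round below 0.08 rad) or (horizontal distance between muddler4_mid and clip3_seat below 0.012 m and z of muddler4_mid in the frame of clip3_seat between -0.004 and 0.004 m and angle between the x axis of muddler4_mid and the x axis of clip3_seat, either way round below 0.08 rad) or (horizontal distance between muddler4_mid and clip4_seat below 0.012 m and z of muddler4_mid in the frame of clip4_seat between -0.004 and 0.004 m and angle between the x axis of muddler4_mid and the x axis of clip4_seat, either way round below 0.08 rad)) and angle between each of creamer1_mid, creamer2_mid, creamer3_mid, jar_mid's own z axis and vertical below 0.2 rad); the robot touches nothing.
It fails at once if a creamer or the jar is pushed more than 4 cm or tipped (distance of any of creamer1_mid, creamer2_mid, creamer3_mid, jar_mid from where it was at the start of the episode above 0.04 m or angle between any of creamer1_mid, creamer2_mid, creamer3_mid, jar_mid's own z axis and vertical above 0.6 rad).
Of muddler1, muddler2, muddler3, muddler4 only 2 to 4 are there at a start; the rules pass over those that are not, and their reading is None.
At some moment in a run one of muddler1, muddler2, muddler3, muddler4 may be knocked a few centimetres aside while the robot is not near it.
Once in a run the grip may slacken for a moment while it holds something.
It also fails if it takes over 210 s, if anything falls off the work surface, if the arm or the gripper's body presses on something with over 40 N, if the wrist force passes 120 N, or if a joint passes its speed limit or range.

## Working session

There is one attempt and no reset: what is moved stays moved. The work goes in short steps, Python scripts to look and compute and a tool call to move; the robot and the scene stay as the last step left them, time stands still between calls to the robot, and variables do not carry over. Pictures are saved under pics/ and viewed, at most 14 in all, crops included, and the job is handed in when it is done.

Besides the shell and the picture viewer there is one more tool, called after "Request:" as name(argument=value, ...), one argument or row to a line, values as JSON. jog_arm: Moves the arm, as the interface text tells. Its arguments: {"type":"object","properties":{"steps":{"type":"array","items":{"type":"array","items":{"type":"array","items":{"type":"number"}}}},"newtons":{"type":"number"}},"required":["steps"]}

```bash
mkdir -p pics; cat > h.py <<'E'
import numpy as np, cv2
from station import arm, vision
from scipy.spatial.transform import Rotation as R
def grab(n,save=None):
    f=vision.grab_frame(n); f['f']=240/np.tan(np.radians(f['vfov'])/2); f['E']=np.array(f['extrinsics'])
    if save: cv2.imwrite('pics/'+save+'.png',f['color'][:,:,::-1])
    return f
def ray(f,u,v):
    E=f['E']; d=E[:3,:3].T@np.array([(u-f['cx'])/f['f'],(v-f['cy'])/f['f'],1]); return -E[:3,:3].T@E[:3,3], d
def onz(f,u,v,z):
    o,d=ray(f,u,v); return o+d*(z-o[2])/d[2]
def proj(f,p):
    c=f['E'][:3,:3]@np.array(p)+f['E'][:3,3]; return f['f']*c[:2]/c[2]+[f['cx'],f['cy']]
def tri(f1,p1,f2,p2):
    o1,d1=ray(f1,*p1);o2,d2=ray(f2,*p2); d1/=np.linalg.norm(d1);d2/=np.linalg.norm(d2)
    s=np.linalg.lstsq(np.c_[d1,-d2],o2-o1,rcond=None)[0]; a=o1+s[0]*d1;b=o2+s[1]*d2
    return (a+b)/2,np.linalg.norm(a-b)
def st():
    s=arm.get_state(); print('t',s['t'],'pos',np.round(s['eef_pos'],4),'rot',np.round(s['ee_rot'],3),'F',np.round(s['force'],1),'w',round(s['width'],4),'gf',s['gripper_force']); return s
E
python3 - <<'E'
from h import *
s=st(); print(s['q'])
for n in ['scene','top','wrist']:
    f=grab(n,n+'0'); print(n,f['vfov'],f['cx'],f['cy'],f['E'].round(3).tolist())
E
```

```text
t 0.0 pos [0.3024 0.603  0.2256] rot [ 3.14  -0.    -0.465] F [ 0.3 -0.4  0.7] w 0.0876 gf 0.0
[ 1.39408987e+00  3.59388193e-01  1.10916973e-02 -3.30142079e-04
 -1.22408619e+00 -2.88117647e-01]
scene 49.82341572959143 315.04203956710745 238.56752124097073 [[-0.895, 0.447, -0.004, 0.437], [0.293, 0.58, -0.76, -0.072], [-0.337, -0.681, -0.65, 1.419], [0.0, 0.0, 0.0, 1.0]]
top 53.09645416222207 321.36701286558815 239.2336784329155 [[0.028, -0.999, 0.029, 0.017], [-0.998, -0.03, -0.054, 0.484], [0.055, -0.027, -0.998, 1.161], [0.0, 0.0, 0.0, 1.0]]
wrist 67.51632281385383 311.84579744523353 245.44509313002922 [[-0.449, -0.894, 0.003, 0.674], [-0.859, 0.432, 0.273, -0.035], [-0.245, 0.12, -0.962, 0.392], [0.0, 0.0, 0.0, 1.0]]
```

View pics/scene0.png

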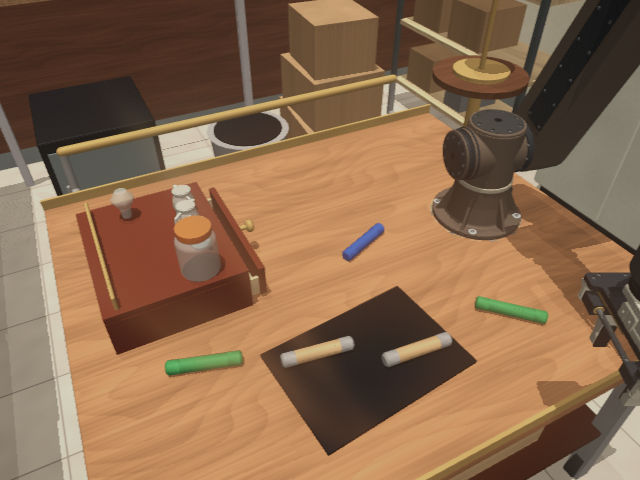

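View pics/top0.png

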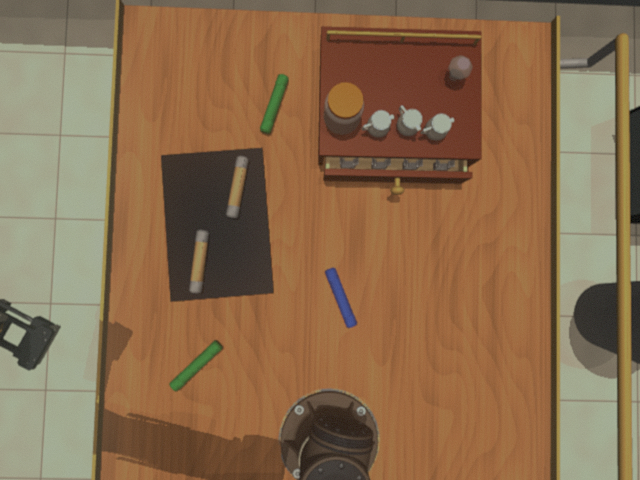

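Top view: bare pale muddlers with steel ends lie on the slate at (237,187) and (199,261). Look-alikes to leave alone are green at (275,104) and (196,366), and blue at (341,297). The brass knob is at (397,188), and the drawer is slightly ajar. In the scene view the muddlers are at (318,352) and (418,349) and the knob is at (248,226). That makes two muddlers, chosen by their wood colour and by lying on the slate.

```bash
cat >> h.py <<'E'
def bars(f):
    """muddlers: (centroid, end1, end2) px; wood blobs enclosed by dark slate, steel ends included"""
    c=f['color']; v=c.max(2).astype(int)
    dark=(v<62).astype(np.uint8)
    hull=np.zeros_like(dark)
    cs,_=cv2.findContours(cv2.morphologyEx(dark,cv2.MORPH_OPEN,np.ones((3,3))),cv2.RETR_EXTERNAL,cv2.CHAIN_APPROX_NONE)
    out=[]
    for b in cs:
        if cv2.contourArea(b)<5000: continue
        m=np.zeros_like(dark); cv2.fillPoly(m,[cv2.convexHull(b)],1)
        m=cv2.erode(m,np.ones((3,3)))&(v>75).astype(np.uint8)
        m=cv2.morphologyEx(m,cv2.MORPH_OPEN,np.ones((3,3)))
        for k in cv2.findContours(m,cv2.RETR_EXTERNAL,cv2.CHAIN_APPROX_NONE)[0]:
            if cv2.contourArea(k)>400:
                (x,y),(w,h),a=cv2.minAreaRect(k); box=cv2.boxPoints(((x,y),(w,h),a))
                e=[(box[0]+box[1])/2,(box[2]+box[3])/2] if np.linalg.norm(box[0]-box[1])<np.linalg.norm(box[1]-box[2]) else [(box[1]+box[2])/2,(box[3]+box[0])/2]
                out.append((np.array([x,y]),*e))
    return out
E
python3 - <<'E'
from h import *
T=grab('top');S=grab('scene')
bt=bars(T);bs=bars(S)
for b in bt: 
    p=[onz(T,*q,0.024) for q in b]; d=p[2]-p[1]; print('top',b[0],p[0].round(4),'len',np.linalg.norm(d),'yaw',np.arctan2(d[1],d[0]))
for b in bs:
    p=[onz(S,*q,0.022) for q in b]; d=p[2]-p[1]; print('scene',b[0],p[0].round(4),'len',np.linalg.norm(d),'yaw',np.arctan2(d[1],d[0]))
for b in bt:
    for c in bs: print(tri(T,b[0],S,c[0]))
# shelf red mask
c=cv2.cvtColor(T['color'],cv2.COLOR_RGB2HSV)
t=T['color'].astype(int)
for nm,f,box in [('t',T,(375,175,420,205)),('s',S,(235,212,270,250))]:
    x0,y0,x1,y1=box; im=f['color'][y0:y1,x0:x1]
    cv2.imwrite(f'pics/k{nm}.png',cv2.resize(im,None,fx=8,fy=8,interpolation=cv2.INTER_CUBIC)[:,:,::-1])
a=cv2.resize(T['color'][15:215,310:500],(570,600)[:2],interpolation=cv2.INTER_CUBIC)
b=cv2.imread('pics/ks.png')
cv2.imwrite('pics/a1.png',np.hstack([a[:,:,::-1][:600],cv2.copyMakeBorder(cv2.resize(b,(225,244)),0,356,0,0,cv2.BORDER_CONSTANT)]))
E
```

```text
top [198.72309875 257.21539307] [0.431 0.324 0.024] len 0.13290868664900432 yaw 3.0598436438378145
top [234.89201355 195.8440094 ] [0.5817 0.2434 0.024 ] len 0.10458648673474741 yaw 3.0015207938066384
scene [410.84661865 350.67565918] [0.4343 0.3225 0.022 ] len 0.13003324637655908 yaw -0.08298325254596203
scene [ 92.45571136 145.44021606] [ 0.8831 -0.807   0.022 ] len 0.40818004745307 yaw 0.7566032045343754
(array([0.4325559 , 0.32338601, 0.02189858]), np.float64(0.0037783772711495133))
(array([0.65690826, 0.2045671 , 0.54751872]), np.float64(0.4622425788279545))
(array([0.51665745, 0.29215444, 0.06420103]), np.float64(0.16198155002239353))
(array([0.70334107, 0.16030913, 0.49664309]), np.float64(0.37279196548810856))
```

View pics/a1.png

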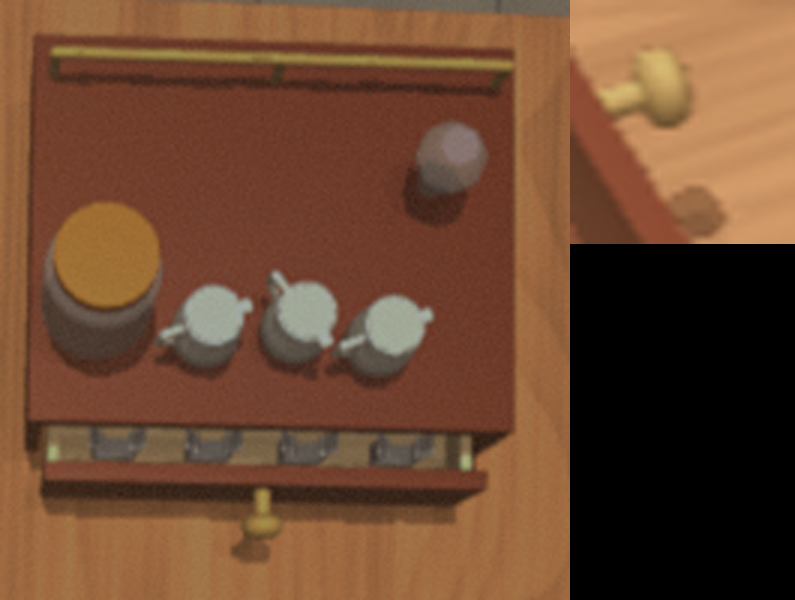

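Crop: knob head at top-view pixel (397.7,189.7) and scene pixel (249.3,226). The shelf top corners are readable, and the creamers stand at the front edge.

```bash
cat >> h.py <<'E'
def wood(f,roi,z=0.022,amin=250):
    """pale wood bars inside roi polygon: list (px centroid, xyz, yaw)"""
    hsv=cv2.cvtColor(cv2.medianBlur(f['color'],3),cv2.COLOR_RGB2HSV).astype(int)
    m=((hsv[:,:,2]>95)&(hsv[:,:,1]>60)).astype(np.uint8); r=np.zeros_like(m); cv2.fillPoly(r,[np.array(roi,np.int32)],1)
    m=cv2.morphologyEx(m&r,cv2.MORPH_OPEN,np.ones((3,3))); out=[]
    for k in cv2.findContours(m,cv2.RETR_EXTERNAL,cv2.CHAIN_APPROX_NONE)[0]:
        if cv2.contourArea(k)<amin: continue
        mm=np.zeros_like(m); cv2.drawContours(mm,[k],-1,1,-1); ys,xs=np.nonzero(mm)
        P=np.array([onz(f,x,y,z)[:2] for x,y in zip(xs,ys)]); c=P.mean(0); w,V=np.linalg.eigh(np.cov((P-c).T)); d=V[:,1]
        yaw=np.arctan2(d[1],d[0]); yaw=(yaw+np.pi/2)%np.pi-np.pi/2
        out.append((np.array([xs.mean(),ys.mean()]),c,yaw,np.sqrt(12*w)))
    return out
E
python3 - <<'E'
from h import *
T=grab('top');S=grab('scene')
def quad(f,s):  # slate outline
    return s
rt=[(165,158),(261,151),(270,291),(173,298)]; rs=[(268,356),(397,292),(470,358),(333,440)]
A=wood(T,rt);B=wood(S,rs)
for a in A:print('T',a)
for a in B:print('S',a)
for a in A:
    b=min(B,key=lambda b:np.linalg.norm(b[1]-a[1])); print(tri(T,a[0],S,b[0]))
print('knob',tri(T,(397.7,189.7),S,(249.3,226)), onz(T,397.7,189.7,.07))
q=lambda x,y:onz(T,x/3+310,y/3+15,.11).round(4)
fl,fr,bl,br=q(28,420),q(513,432),q(35,36),q(514,50); print(fl,fr,bl,br)
for d in (fl-fr,bl-br): print('yaw',np.arctan2(-d[0],d[1]),np.linalg.norm(d))
for d in (bl-fl,br-fr): print('yaw',np.arctan2(d[1],d[0]),np.linalg.norm(d))
E
```

```text
T (array([198.31276596, 261.00212766]), array([0.42194086, 0.32506263]), np.float64(-0.0897246218321488), array([0.02787783, 0.09606151]))
T (array([236.7012987 , 186.11688312]), array([0.60592507, 0.24024736]), np.float64(-0.16064136636736492), array([0.02788325, 0.09760906]))
S (array([317.85672083, 350.74889217]), array([0.60112238, 0.23872356]), np.float64(-0.13091694453302338), array([0.03515686, 0.09519496]))
S (array([418.85559006, 347.89906832]), array([0.41567604, 0.32399845]), np.float64(-0.055858755931355475), array([0.03366929, 0.09648698]))
(array([0.42015075, 0.32540642, 0.02619158]), np.float64(0.004295249542227652))
(array([0.60391938, 0.24047377, 0.02579654]), np.float64(0.0031441638335635417))
knob (array([ 0.60024387, -0.14241778,  0.06865979]), np.float64(0.004799869173645881)) [ 0.60218224 -0.14335803  0.07      ]
[0.6688 0.0436 0.11  ] [ 0.6725 -0.3256  0.11  ] [0.9658 0.0468 0.11  ] [ 0.9707 -0.3233  0.11  ]
yaw 0.010021332987709785 0.3692185396211842
yaw 0.013238891448757758 0.37013243575779736
yaw 0.010773993877109365 0.2970172385569565
yaw 0.007712791391694664 0.29820886975407024
```

Request:
jog_arm(
  steps=[
    [[0,0.15,0.12,0,0,0,-0.1],[0,0.3,0.25,0,0,0,-0.25],[0,0.45,0.37,0,0,0,-0.4],[0,0.6,0.5,0,0,0,-0.5],[0,0.75,0.62,0,0,0,-0.6],[0,0.9,0.75,0,0,0,-0.605],[0,0.91,0.75,0,0,0,-0.605],[0,0.91,0.75,0,0,0,-0.605]],
  ],
)

```text
t: 1.15
eef_pos: [0.4226, 0.3328, 0.2271]
ee_rot: [-3.141, -0.001, 0.008]
force: [0.2, 0.1, -0.6]
width: 0.0876
gripper_force: 0.0
```

Request:
jog_arm(
  steps=[
    [[0,0.06,0.17,0,0,0,0],[0,0.12,0.35,0,0,0,0],[0,0.18,0.52,0,0,0,0],[0,0.25,0.7,0,0,0,0],[0,0.3,0.86,0,0,0,0],[0,0.34,0.95,0,0,0,0]],
  ],
)

```text
t: 1.75
eef_pos: [0.5099, 0.096, 0.2266]
ee_rot: [3.142, -0.0, 0.01]
force: [0.4, 0.8, -0.1]
width: 0.0875
gripper_force: 0.0
```

Request:
jog_arm(
  steps=[
    [[0,0.05,0.17,0,0,0,0],[0,0.1,0.35,0,0,0,0],[0,0.15,0.52,0,0,0,0],[0,0.2,0.7,0,0,0,0],[0,0.24,0.86,0,0,0,0],[0,0.25,0.95,0,0,0,0],[0,0.25,0.95,0,0,0,0]],
  ],
)

```text
t: 2.45
eef_pos: [0.5751, -0.1412, 0.2257]
ee_rot: [3.141, 0.001, 0.008]
force: [-1.0, 1.2, -0.8]
width: 0.0876
gripper_force: 0.0
```

```bash
python3 - <<'E'
from h import *
st()
W=grab('wrist','w1'); print('cam',-W['E'][:3,:3].T@W['E'][:3,3]); 
for z in (.07,): print('knob expected px',proj(W,[.600,-.1425,z]))
E
```

```text
t 2.45 pos [ 0.5751 -0.1412  0.2257] rot [3.141e+00 1.000e-03 8.000e-03] F [-1.   1.2 -0.8] w 0.0876 gf 0.0
cam [ 0.64952122 -0.14029117  0.38424339]
knob expected px [313.37577943 201.49704562]
```

View pics/w1.png

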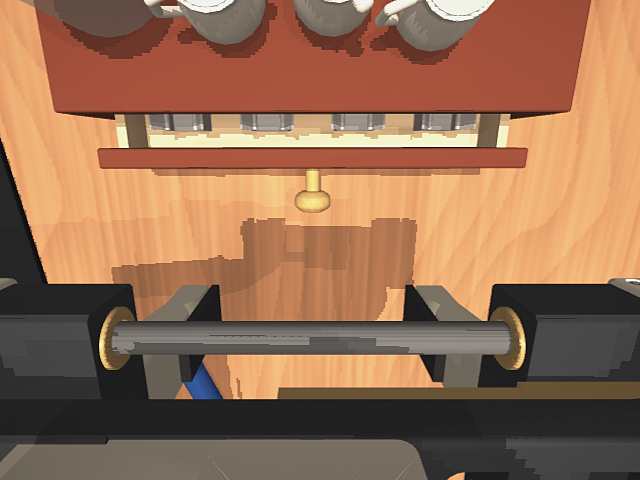

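Knob head at (313,201), where the measurement predicted (313.4,201.5). Descending onto it.

Request:
jog_arm(
  steps=[
    [[0,0.1,0.005,0.1,0,0,0],[0,0.1,0.005,0.25,0,0,0],[0,0.1,0.005,0.4,0,0,0],[0,0.1,0.005,0.52,0,0,0],[0,0.1,0.005,0.6,0,0,0],[0,0.1,0.005,0.65,0,0,0],[0,0.1,0.005,0.68,0,0,0],[0,0.1,0.005,0.68,0,0,0]],
  ],
)

```text
t: 3.3
eef_pos: [0.5994, -0.1399, 0.0561]
ee_rot: [3.142, 0.001, 0.011]
force: [1.2, -0.5, 0.5]
width: 0.0878
gripper_force: 0.0
```

Request:
jog_arm(
  steps=[
    [[255,0,0,0,0,0,0],[255,0,0,0,0,0,0],[255,0,0,0,0,0,0],[255,0,0,0,0,0,0],[255,0,0,0,0,0,0],[255,0,0,0,0,0,0],[255,0,0,0,0,0,0],[255,0,0,0,0,0,0]],
  ],
  newtons=30,
)

```text
t: 4.1
eef_pos: [0.5993, -0.1414, 0.0566]
ee_rot: [3.141, 0.0, 0.011]
force: [0.2, -2.0, -2.8]
width: 0.0304
gripper_force: 30.0
```

Request:
jog_arm(
  steps=[
    [[255,-0.08,0,0,0,0,0],[255,-0.16,0,0,0,0,0],[255,-0.25,0,0,0,0,0],[255,-0.34,0,0,0,0,0],[255,-0.43,0,0,0,0,0],[255,-0.52,0,0,0,0,0],[255,-0.6,0,0,0,0,0],[255,-0.66,0,0,0,0,0]],
  ],
)

```text
t: 4.9
eef_pos: [0.4378, -0.1428, 0.0573]
ee_rot: [3.141, -0.009, 0.012]
force: [29.6, -16.0, -28.9]
width: 0.0301
gripper_force: 30.0
```

Request:
jog_arm(
  steps=[
    [[255,0.008,0,0,0,0,0],[255,0.012,0,0,0,0,0],[255,0.012,0,0,0,0,0]],
  ],
)

```text
t: 5.2
eef_pos: [0.4378, -0.1429, 0.0574]
ee_rot: [3.141, -0.001, 0.011]
force: [-2.5, -3.7, 8.2]
width: 0.0299
gripper_force: 30.0
```

```bash
python3 - <<'E'
from h import *
st()
W=grab('wrist','w2');grab('top')
E
```

```text
t 5.2 pos [ 0.4378 -0.1429  0.0574] rot [ 3.141e+00 -1.000e-03  1.100e-02] F [-2.5 -3.7  8.2] w 0.0299 gf 30.00362277030945
```

View pics/w2.png

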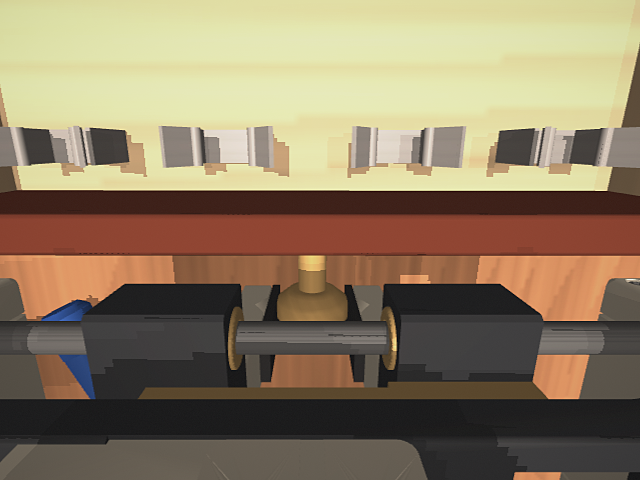

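Drawer is at its end stop: it did not move when I relaxed the pull. Clip jaws show at row ~145 across the drawer. Releasing and rising.

Request:
jog_arm(
  steps=[
    [[0,0,0,0,0,0,0],[0,0,0,0,0,0,0],[0,0,0,0,0,0,0],[0,0,0,0,0,0,0],[0,0,0,-0.1,0,0,0],[0,0,0,-0.3,0,0,0],[0,0,0,-0.5,0,0,0],[0,0,0,-0.7,0,0,0]],
  ],
  newtons=50,
)

```text
t: 6.1
eef_pos: [0.4367, -0.1423, 0.2335]
ee_rot: [-3.142, 0.0, 0.011]
force: [2.6, -0.1, 0.3]
width: 0.0858
gripper_force: 0.0
```

```bash
python3 - <<'E'
from h import *
st()
W=grab('wrist','w3');T=grab('top');S=grab('scene')
rt=[(165,158),(261,151),(270,291),(173,298)]
for a in wood(T,rt):print('T',a)
a=cv2.resize(T['color'][150:280,310:490],None,fx=3,fy=3,interpolation=cv2.INTER_CUBIC)
b=cv2.resize(W['color'],(260,195)); 
cv2.imwrite('pics/t3.png',a[:,:,::-1])
E
```

```text
t 6.1 pos [ 0.4367 -0.1423  0.2335] rot [-3.142  0.     0.011] F [ 2.6 -0.1  0.3] w 0.0858 gf 0.0
T (array([198.2936345 , 261.18069815]), array([0.42151212, 0.32508998]), np.float64(-0.09259380157869401), array([0.02895907, 0.09651512]))
T (array([236.68697479, 186.10504202]), array([0.60595264, 0.24028322]), np.float64(-0.15415557458187035), array([0.02881581, 0.09741152]))
```

View pics/w3.png

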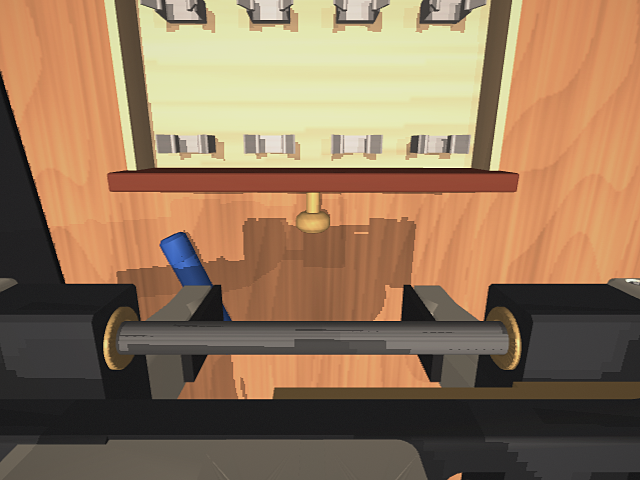

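View pics/t3.png

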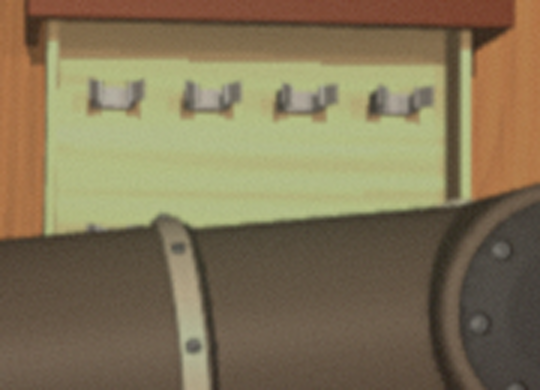

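Request:
jog_arm(
  steps=[
    [[0,0.08,0,-0.08,0,0,0],[0,0.17,0,-0.16,0,0,0],[0,0.26,0,-0.24,0,0,0],[0,0.33,0,-0.27,0,0,0],[0,0.33,0,-0.27,0,0,0],[0,0.33,0,-0.27,0,0,0]],
  ],
)

```text
t: 6.85
eef_pos: [0.5193, -0.1413, 0.2973]
ee_rot: [-3.141, 0.003, 0.01]
force: [-0.2, 0.5, -0.0]
width: 0.0877
gripper_force: 0.0
```

```bash
python3 - <<'E'
from h import *
st()
W=grab('wrist','w4')
print('cam',-W['E'][:3,:3].T@W['E'][:3,3])
E
```

```text
t 6.85 pos [ 0.5193 -0.1413  0.2973] rot [-3.141e+00  3.000e-03  1.000e-02] F [-0.2  0.5 -0. ] w 0.0877 gf 0.0
cam [ 0.59392651 -0.14033689  0.45572955]
```

View pics/w4.png

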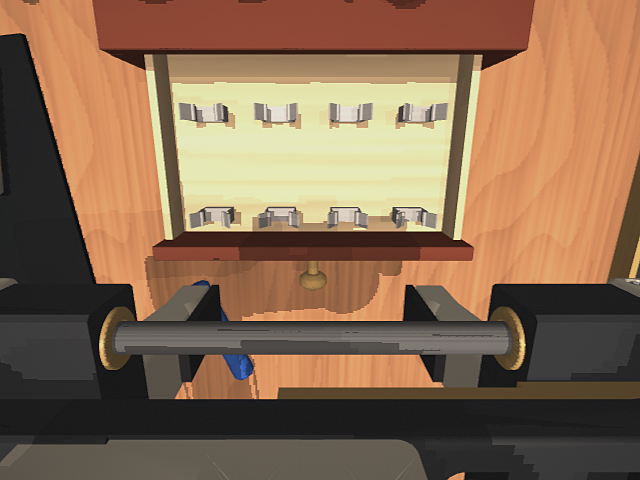

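Both clip rows are visible: back at row ~112, front at row ~216, columns ~204/277/350/422 in the back. I'll take a second wrist view from the left to get heights.

Request:
jog_arm(
  steps=[
    [[0,0,-0.1,0,0,0,0],[0,0,-0.2,0,0,0,0],[0,0,-0.3,0,0,0,0],[0,0,-0.3,0,0,0,0],[0,0,-0.3,0,0,0,0]],
  ],
)

```text
t: 7.4
eef_pos: [0.5183, -0.0662, 0.2987]
ee_rot: [3.142, 0.001, 0.012]
force: [0.4, 1.1, -0.8]
width: 0.0873
gripper_force: 0.0
```

```bash
python3 - <<'E'
from h import *
s=st()
W2=grab('wrist','w5')
c1=cv2.imread('pics/w4.png')[:,:,::-1]
E1=W2['E'].copy(); cam2=-E1[:3,:3].T@E1[:3,3]; cam1=np.array([0.59392651,-0.14033689,0.45572955]); E1[:3,3]=-E1[:3,:3]@cam1
W1=dict(W2,E=E1,color=c1); print(cam2)
def clips(f):
    hsv=cv2.cvtColor(f['color'],cv2.COLOR_RGB2HSV); out=[]
    poly=np.array([proj(f,[x,y,.02]) for x,y in [(.49,.005),(.66,.005),(.66,-.295),(.49,-.295)]],np.int32)
    r=np.zeros((480,640),np.uint8); cv2.fillPoly(r,[poly],1)
    m=(hsv[:,:,1]<45).astype(np.uint8)&r; m=cv2.morphologyEx(m,cv2.MORPH_CLOSE,np.ones((3,7)))
    n,l,stt,_=cv2.connectedComponentsWithStats(m)
    for i in range(1,n):
        if stt[i,4]<150: continue
        ys,xs=np.nonzero(l==i); L=xs<xs.min()+3; Rr=xs>xs.max()-3
        out.append(((xs.min(),ys[L].mean()),(xs.max()+1,ys[Rr].mean()),stt[i,4]))
    return sorted(out,key=lambda o:(o[0][1]>165,o[0][0]))
a,b=clips(W1),clips(W2)
for o in a:print('1',np.round(o[0],1),np.round(o[1],1),o[2])
for o in b:print('2',np.round(o[0],1),np.round(o[1],1),o[2])
if len(a)==len(b)==8:
  for p,q in zip(a,b):
    l,e1=tri(W1,p[0],W2,q[0]); r,e2=tri(W1,p[1],W2,q[1]); print(l.round(4),r.round(4),((l+r)/2).round(4),round(e1,4),round(e2,4))
E
```

```text
t 7.4 pos [ 0.5183 -0.0662  0.2987] rot [3.142e+00 1.000e-03 1.200e-02] F [ 0.4  1.1 -0.8] w 0.0873 gf 0.0
[ 0.59254468 -0.06511434  0.45723804]
1 [183.  110.3] [228.  114.5] 724
1 [254.  110.2] [298.  111.3] 726
1 [329.  110.8] [373.  109.7] 723
1 [399.  114.2] [448.  109.7] 775
1 [192.  219.4] [234.  213.9] 634
1 [258.  220.1] [299.  220.7] 623
1 [327.  220.6] [368.  219.9] 615
1 [392.  214.1] [437.  219.6] 670
2 [251.  140.7] [297.  139.5] 238
2 [253.  110.4] [297.  111.3] 697
2 [328.  111.3] [372.  110.9] 696
2 [397.  114.7] [447.  110.4] 751
2 [463.  116.2] [514.  110.2] 781
2 [258.  220.5] [298.  220.5] 618
2 [327.  220.3] [367. 220.] 615
2 [391.  214.4] [436.  219.9] 658
2 [453.  214.7] [497.  218.8] 638
```

```bash
python3 - <<'E'
from h import *
W2=grab('wrist')
E1=W2['E'].copy(); E1[:3,3]=-E1[:3,:3]@np.array([0.59392651,-0.14033689,0.45572955]); W1=dict(W2,E=E1)
A=[[(254,110.2),(298,111.3)],[(329,110.8),(373,109.7)],[(258,220.1),(299,220.7)],[(327,220.6),(368,219.9)]]
B=[[(328,111.3),(372,110.9)],[(397,114.7),(447,110.4)],[(327,220.3),(367,220.)],[(391,214.4),(436,219.9)]]
for p,q in zip(A,B):
    l,e1=tri(W1,p[0],W2,q[0]); r,e2=tri(W1,p[1],W2,q[1]); print('tri',l.round(4),r.round(4),round(e1,4),round(e2,4))
    for z in (.065,.067): l,r=[onz(W1,*x,z) for x in p]; print('  z',z,l.round(4),r.round(4),((l+r)/2).round(4))
E
```

```text
tri [ 0.6246 -0.0821  0.0699] [ 0.6246 -0.1266  0.071 ] 0.0014 0.0
  z 0.065 [ 0.6257 -0.0814  0.065 ] [ 0.6251 -0.1263  0.065 ] [ 0.6254 -0.1039  0.065 ]
  z 0.067 [ 0.6255 -0.0817  0.067 ] [ 0.6249 -0.1264  0.067 ] [ 0.6252 -0.1041  0.067 ]
tri [ 0.6257 -0.159   0.0407] [ 0.6262 -0.2017  0.073 ] 0.0043 0.001
  z 0.065 [ 0.6259 -0.158   0.065 ] [ 0.6274 -0.203   0.065 ] [ 0.6267 -0.1805  0.065 ]
  z 0.067 [ 0.6257 -0.1579  0.067 ] [ 0.6273 -0.2026  0.067 ] [ 0.6265 -0.1803  0.067 ]
tri [ 0.5127 -0.0834  0.0745] [ 0.512  -0.1276  0.0698] 0.001 0.0
  z 0.065 [ 0.5112 -0.082   0.065 ] [ 0.511  -0.1274  0.065 ] [ 0.5111 -0.1047  0.065 ]
  z 0.067 [ 0.5116 -0.0823  0.067 ] [ 0.5114 -0.1275  0.067 ] [ 0.5115 -0.1049  0.067 ]
tri [ 0.5112 -0.1589  0.0485] [ 0.5136 -0.2029  0.0714] 0.0064 0.0008
  z 0.065 [ 0.5114 -0.1585  0.065 ] [ 0.5127 -0.204   0.065 ] [ 0.5121 -0.1812  0.065 ]
  z 0.067 [ 0.5119 -0.1584  0.067 ] [ 0.5131 -0.2036  0.067 ] [ 0.5125 -0.181   0.067 ]
```

Request:
jog_arm(
  steps=[
    [[0,0.06,-0.15,0,0,0,0],[0,0.12,-0.32,0,0,0,0],[0,0.18,-0.48,0,0,0,0],[0,0.18,-0.61,0,0,0,0],[0,0.18,-0.61,0,0,0,0]],
  ],
)

```text
t: 8.0
eef_pos: [0.5627, 0.0888, 0.2981]
ee_rot: [3.141, 0.001, 0.012]
force: [-0.3, -0.9, 1.1]
width: 0.0876
gripper_force: 0.0
```

Request:
jog_arm(
  steps=[
    [[0,0.06,-0.15,0.1,0,0,0.05],[0,0.12,-0.32,0.2,0,0,0.1],[0,0.18,-0.48,0.3,0,0,0.15],[0,0.18,-0.61,0.4,0,0,0.21],[0,0.18,-0.61,0.4,0,0,0.21],[0,0.18,-0.61,0.4,0,0,0.21]],
  ],
)

```text
t: 8.6
eef_pos: [0.6057, 0.2387, 0.1978]
ee_rot: [3.139, 0.002, -0.154]
force: [1.0, 0.6, 0.9]
width: 0.0875
gripper_force: 0.0
```

```bash
python3 - <<'E'
from h import *
st()
W=grab('wrist','w6')
for yaw,(x,y) in ((-.155,(.605,.2405)),):
    for k in (-.075,-.047,0,.047,.075): print(proj(W,[x+k*np.cos(yaw),y+k*np.sin(yaw),.036]).round(1))
T=grab('top')
for a in wood(T,[(165,158),(261,151),(270,291),(173,298)]): print(a)
E
```

```text
t 8.6 pos [0.6057 0.2387 0.1978] rot [ 3.139e+00  2.000e-03 -1.540e-01] F [1.  0.6 0.9] w 0.0875 gf 0.0
[309.7 303.6]
[309.7 276.6]
[309.6 228.5]
[309.6 176.4]
[309.5 143.3]
(array([198.33033708, 260.93707865]), array([0.42209947, 0.32502692]), np.float64(-0.10161900909652566), array([0.02580131, 0.09786934]))
```

View pics/w6.png

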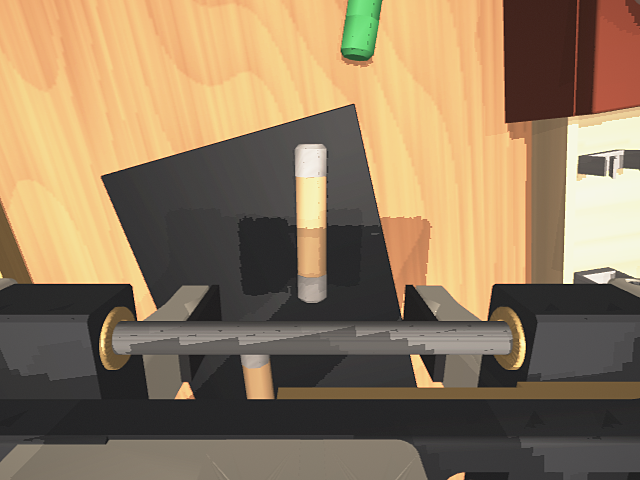

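Muddler in the crop: ends at rows 144 and 302, wood from 176 to 277, column 311. This is within 1 mm of prediction. It is pale wood with steel ends; the green look-alike is at (362,30). Descending to grasp.

Request:
jog_arm(
  steps=[
    [[0,0,-0.005,0.12,0,0,0],[0,0,-0.005,0.28,0,0,0],[0,0,-0.005,0.44,0,0,0],[0,0,-0.005,0.58,0,0,0],[0,0,-0.005,0.67,0,0,0],[0,0,-0.005,0.71,0,0,0],[0,0,-0.005,0.735,0,0,0],[0,0,-0.005,0.735,0,0,0]],
  ],
)

```text
t: 9.5
eef_pos: [0.6067, 0.2404, 0.0161]
ee_rot: [-3.141, -0.001, -0.155]
force: [-0.6, 0.2, 0.0]
width: 0.0879
gripper_force: 0.0
```

Request:
jog_arm(
  steps=[
    [[255,0,0,0,0,0,0],[255,0,0,0,0,0,0],[255,0,0,0,0,0,0],[255,0,0,0,0,0,0],[255,0,0,0,0,0,0],[255,0,0,0,0,0,0],[255,0,0,0,0,0,0],[255,0,0,0,0,0,0]],
  ],
  newtons=55,
)

```text
t: 10.3
eef_pos: [0.606, 0.2406, 0.0153]
ee_rot: [3.141, 0.0, -0.155]
force: [0.4, -1.9, 0.6]
width: 0.0292
gripper_force: 0.3
```

Request:
jog_arm(
  steps=[
    [[255,0,0,0,0,0,0],[255,0,0,0,0,0,0],[255,0,0,0,0,0,0],[255,0,0,0,0,0,0]],
  ],
)

```text
t: 10.7
eef_pos: [0.606, 0.2406, 0.0152]
ee_rot: [3.141, 0.0, -0.155]
force: [-1.4, -0.2, -0.4]
width: 0.0279
gripper_force: 5.5
```

Request:
jog_arm(
  steps=[
    [[255,0,0,0,0,0,0],[255,0,0,0,0,0,0],[255,0,0,0,0,0,0],[255,0,0,0,0,0,0]],
  ],
)

```text
t: 11.1
eef_pos: [0.606, 0.2406, 0.0153]
ee_rot: [3.142, 0.0, -0.155]
force: [1.0, -1.4, -0.4]
width: 0.0275
gripper_force: 55.0
```

Request:
jog_arm(
  steps=[
    [[255,0,0,-0.05,0,0,0],[255,0,0,-0.15,0,0,-0.05],[255,0,0,-0.3,0,0,-0.1],[255,0,0,-0.45,0,0,-0.16],[255,0,0,-0.6,0,0,-0.21],[255,0,0,-0.74,0,0,-0.21],[255,0,0,-0.74,0,0,-0.21]],
  ],
)

```text
t: 11.8
eef_pos: [0.6088, 0.242, 0.2077]
ee_rot: [-3.136, -0.009, 0.011]
force: [-0.0, 0.5, -0.5]
width: 0.0275
gripper_force: 55.0
```

Request:
jog_arm(
  steps=[
    [[255,-0.03,0.1,0,0,0,0],[255,-0.06,0.22,0,0,0,0],[255,-0.1,0.36,0,0,0,0],[255,-0.1,0.5,0,0,0,0],[255,-0.1,0.6,0,0,0,0],[255,-0.1,0.68,0,0,0,0],[255,-0.1,0.7,0,0,0,0],[255,-0.1,0.7,0,0,0,0]],
  ],
)

```text
t: 12.6
eef_pos: [0.5828, 0.0648, 0.2006]
ee_rot: [-3.141, -0.0, 0.009]
force: [0.6, 0.4, -1.7]
width: 0.0277
gripper_force: 55.0
```

Request:
jog_arm(
  steps=[
    [[255,-0.03,0.1,0,0,0,0],[255,-0.04,0.22,0,0,0,0],[255,-0.05,0.36,0,0,0,0],[255,-0.05,0.5,0,0,0,0],[255,-0.05,0.6,0,0,0,0],[255,-0.05,0.66,0,0,0,0],[255,-0.05,0.68,0,0,0,0],[255,-0.05,0.68,0,0,0,0]],
  ],
)

```text
t: 13.4
eef_pos: [0.5723, -0.1045, 0.2002]
ee_rot: [-3.141, 0.0, 0.01]
force: [0.2, -0.0, -0.7]
width: 0.0272
gripper_force: 55.0
```

```bash
python3 - <<'E'
from h import *
st()
W=grab('wrist','w7')
E
```

```text
t 13.4 pos [ 0.5723 -0.1045  0.2002] rot [-3.141  0.     0.01 ] F [ 0.2 -0.  -0.7] w 0.0272 gf 54.991241712123156
```

View pics/w7.png

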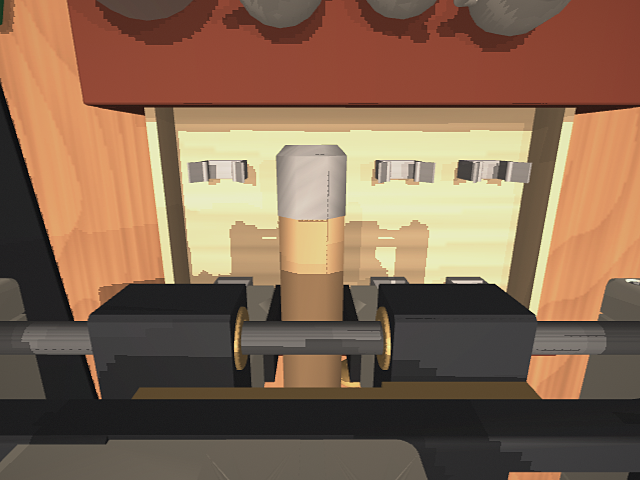

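Muddler's far end at rows 145–217, column 311, held straight. Clips 1 and 3 are at columns 218 and 405, so clip 2 lies right under it. Descending to just above the lips.

Request:
jog_arm(
  steps=[
    [[255,-0.005,0,0.08,0,0,0],[255,-0.011,0,0.2,0,0,0],[255,-0.011,0,0.32,0,0,0],[255,-0.011,0,0.42,0,0,0],[255,-0.011,0,0.49,0,0,0],[255,-0.011,0,0.53,0,0,0],[255,-0.011,0,0.53,0,0,0]],
  ],
)

```text
t: 14.15
eef_pos: [0.5688, -0.1039, 0.0666]
ee_rot: [3.141, 0.002, 0.011]
force: [-1.3, -0.3, -1.1]
width: 0.0271
gripper_force: 55.0
```

Request:
jog_arm(
  steps=[
    [[255,0,0,0.02,0,0,0],[255,0,0,0.04,0,0,0],[255,0,0,0.05,0,0,0],[255,0,0,0.05,0,0,0]],
  ],
)

```text
t: 14.55
eef_pos: [0.5705, -0.1047, 0.0563]
ee_rot: [3.142, -0.002, 0.011]
force: [0.2, 0.4, 2.4]
width: 0.027
gripper_force: 55.0
```

Request:
jog_arm(
  steps=[
    [[255,0,0,0.015,0,0,0],[255,0,0,0.03,0,0,0],[255,0,0,0.045,0,0,0],[255,0,0,0.045,0,0,0]],
  ],
)

```text
t: 14.95
eef_pos: [0.5698, -0.1046, 0.044]
ee_rot: [-3.141, -0.001, 0.01]
force: [2.1, 0.8, -0.3]
width: 0.0278
gripper_force: 55.0
```

Request:
jog_arm(
  steps=[
    [[255,0,0,0.01,0,0,0],[255,0,0,0.02,0,0,0],[255,0,0,0.02,0,0,0]],
  ],
)

```text
t: 15.25
eef_pos: [0.5685, -0.1045, 0.0378]
ee_rot: [-3.141, 0.002, 0.01]
force: [2.5, 2.9, -9.7]
width: 0.0276
gripper_force: 55.0
```

Request:
jog_arm(
  steps=[
    [[255,0,0,0.01,0,0,0],[255,0,0,0.015,0,0,0],[255,0,0,0.015,0,0,0]],
  ],
)

```text
t: 15.55
eef_pos: [0.5713, -0.1044, 0.0371]
ee_rot: [3.141, -0.004, 0.011]
force: [0.2, 4.4, 12.0]
width: 0.0273
gripper_force: 55.0
```

Contact, a downward snap, then a firm stop: it is seated. Opening only part way and rising.

Request:
jog_arm(
  steps=[
    [[110,0,0,0,0,0,0],[110,0,0,0,0,0,0],[110,0,0,0,0,0,0],[110,0,0,0,0,0,0],[110,0,0,-0.08,0,0,0],[110,0,0,-0.25,0,0,0],[0,0,0,-0.45,0,0,0],[0,0,0,-0.65,0,0,0]],
  ],
)

```text
t: 16.35
eef_pos: [0.5687, -0.105, 0.1991]
ee_rot: [3.141, 0.002, 0.01]
force: [1.2, 0.3, 0.1]
width: 0.0607
gripper_force: 0.0
```

Request:
jog_arm(
  steps=[
    [[0,-0.05,0,-0.15,0,0,0],[0,-0.1,0,-0.3,0,0,0],[0,-0.2,0,-0.35,0,0,0],[0,-0.2,0,-0.35,0,0,0]],
  ],
)

```text
t: 16.75
eef_pos: [0.5184, -0.1055, 0.2884]
ee_rot: [-3.141, -0.005, 0.01]
force: [1.6, 1.0, 0.1]
width: 0.0867
gripper_force: 0.0
```

```bash
python3 - <<'E'
from h import *
st()
W=grab('wrist','w8')
hs=lambda k:proj(W,[.5685+k,-.1045+.01*k,.0445+.014]).round(1)
print([hs(k) for k in (-.075,-.047,0,.047,.075)])
T=grab('top')
for a in wood(T,[(165,158),(261,151),(270,291),(173,298)]): print(a)
E
```

```text
t 16.75 pos [ 0.5184 -0.1055  0.2884] rot [-3.141 -0.005  0.01 ] F [1.6 1.  0.1] w 0.0867 gf 0.0
[array([311.4, 236.6]), array([311.3, 211.8]), array([311.3, 168. ]), array([311.3, 121.2]), array([311.3,  91.7])]
(array([198.25      , 261.29637097]), array([0.4212321 , 0.32518228]), np.float64(-0.09091349454826769), array([0.02940823, 0.09663273]))
(array([246.35447761, 201.5858209 ]), array([0.5689766 , 0.21554854]), np.float64(0.3055222746088284), array([0.09380787, 0.1235832 ]))
```

View pics/w8.png

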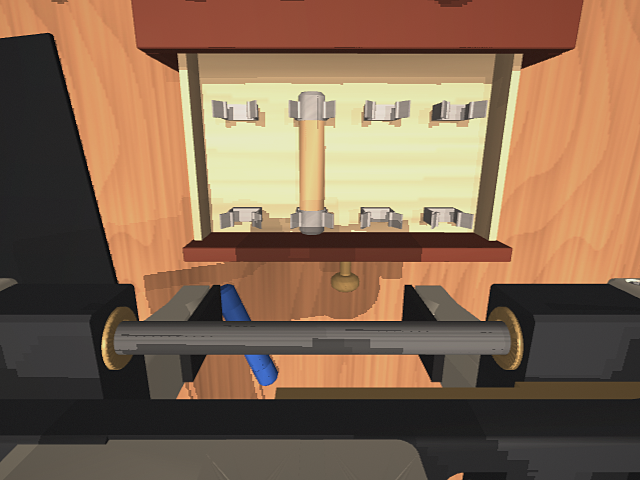

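Muddler 1 is seated in clip 2: ends at rows 92 and 235, column 311, matching prediction (91.7, 236.6). Next is the second muddler, still at (0.421,0.325).

Request:
jog_arm(
  steps=[
    [[0,-0.03,-0.16,0,0,0,0],[0,-0.07,-0.34,0,0,0,0],[0,-0.11,-0.52,0,0,0,0],[0,-0.15,-0.7,0,0,0,0],[0,-0.185,-0.865,0,0,0,0],[0,-0.185,-0.865,0,0,0,0]],
  ],
)

```text
t: 17.45
eef_pos: [0.4703, 0.1143, 0.284]
ee_rot: [3.141, 0.002, 0.015]
force: [0.4, -0.9, -0.1]
width: 0.0875
gripper_force: 0.0
```

Request:
jog_arm(
  steps=[
    [[0,-0.03,-0.16,0.1,0,0,0.05],[0,-0.07,-0.34,0.2,0,0,0.1],[0,-0.11,-0.52,0.3,0,0,0.127],[0,-0.15,-0.7,0.35,0,0,0.127],[0,-0.185,-0.865,0.35,0,0,0.127],[0,-0.185,-0.865,0.35,0,0,0.127],[0,-0.185,-0.865,0.35,0,0,0.127]],
  ],
)

```text
t: 18.15
eef_pos: [0.4221, 0.3266, 0.196]
ee_rot: [3.139, 0.002, -0.088]
force: [0.1, -0.6, -0.3]
width: 0.0876
gripper_force: 0.0
```

```bash
python3 - <<'E'
from h import *
st()
W=grab('wrist','w9')
yaw=-.09;x,y=.421,.325
for k in (-.075,-.047,0,.047,.075): print(proj(W,[x+k*np.cos(yaw),y+k*np.sin(yaw),.036]).round(1))
print(wood(W,[(230,60),(395,60),(395,318),(230,318)],.036))
E
```

```text
t 18.15 pos [0.4221 0.3266 0.196 ] rot [ 3.139e+00  2.000e-03 -8.800e-02] F [ 0.1 -0.6 -0.3] w 0.0876 gf 0.0
[312.9 304.4]
[312.9 277.3]
[313.1 228.9]
[313.2 176.6]
[313.3 143.3]
[(array([348.25040128, 309.70144462]), array([0.33755059, 0.29802102]), np.float64(-1.5594932628453089), array([0.01978248, 0.11247379])), (array([239.13942931, 282.92347601]), array([0.37427502, 0.39957773]), np.float64(-0.016420261234561195), array([0.01953116, 0.08754063])), (array([313.95110516, 224.29068989]), array([0.42461437, 0.32388016]), np.float64(-0.08964498394847453), array([0.02688966, 0.09355435]))]
```

View pics/w9.png

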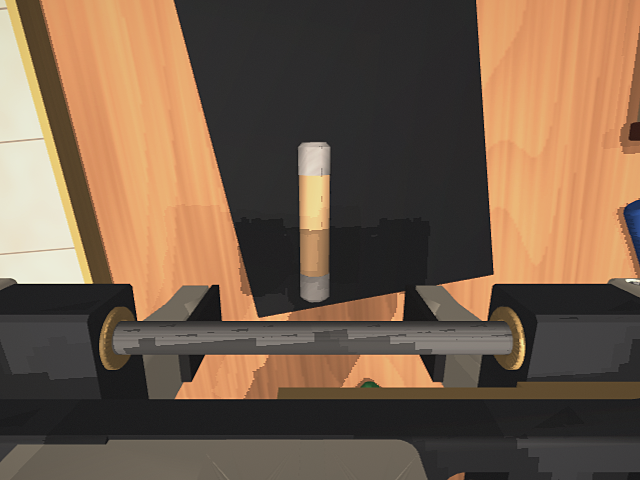

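Muddler 2 lies with its ends at rows 142 and 302, column 314, under the gripper. Grasping.

Request:
jog_arm(
  steps=[
    [[0,0,0.008,0.12,0,0,0],[0,0,0.008,0.28,0,0,0],[0,0,0.008,0.44,0,0,0],[0,0,0.008,0.58,0,0,0],[0,0,0.008,0.66,0,0,0],[0,0,0.008,0.7,0,0,0],[0,0,0.008,0.72,0,0,0],[0,0,0.008,0.72,0,0,0]],
  ],
)

```text
t: 19.0
eef_pos: [0.4227, 0.3239, 0.018]
ee_rot: [-3.142, -0.0, -0.09]
force: [0.5, 0.5, -0.7]
width: 0.0874
gripper_force: 0.0
```

Request:
jog_arm(
  steps=[
    [[255,0,0,0,0,0,0],[255,0,0,0,0,0,0],[255,0,0,0,0,0,0],[255,0,0,0,0,0,0],[255,0,0,0,0,0,0],[255,0,0,0,0,0,0],[255,0,0,0,0,0,0],[255,0,0,0,0,0,0]],
  ],
  newtons=55,
)

```text
t: 19.8
eef_pos: [0.4222, 0.3243, 0.0178]
ee_rot: [3.142, 0.0, -0.089]
force: [-0.6, 0.0, -0.8]
width: 0.0291
gripper_force: 0.0
```

Request:
jog_arm(
  steps=[
    [[255,0,0,0,0,0,0],[255,0,0,0,0,0,0],[255,0,0,0,0,0,0],[255,0,0,0,0,0,0]],
  ],
)

```text
t: 20.2
eef_pos: [0.4222, 0.3242, 0.0178]
ee_rot: [3.142, 0.0, -0.089]
force: [-0.1, -0.3, -0.0]
width: 0.0276
gripper_force: 55.0
```

Request:
jog_arm(
  steps=[
    [[255,0,0,-0.05,0,0,0],[255,0,0,-0.15,0,0,-0.04],[255,0,0,-0.3,0,0,-0.08],[255,0,0,-0.45,0,0,-0.126],[255,0,0,-0.6,0,0,-0.126],[255,0,0,-0.72,0,0,-0.126],[255,0,0,-0.72,0,0,-0.126]],
  ],
)

```text
t: 20.9
eef_pos: [0.4239, 0.326, 0.2035]
ee_rot: [-3.135, -0.006, 0.01]
force: [-0.0, 0.1, -1.5]
width: 0.0275
gripper_force: 55.0
```

Request:
jog_arm(
  steps=[
    [[255,0.03,0.1,0,0,0,0],[255,0.07,0.24,0,0,0,0],[255,0.11,0.4,0,0,0,0],[255,0.15,0.55,0,0,0,0],[255,0.19,0.675,0,0,0,0],[255,0.19,0.675,0,0,0,0]],
  ],
)

```text
t: 21.5
eef_pos: [0.4712, 0.1527, 0.1978]
ee_rot: [3.141, 0.001, 0.006]
force: [0.1, 0.2, -1.3]
width: 0.0271
gripper_force: 55.0
```

Request:
jog_arm(
  steps=[
    [[255,0.03,0.1,0,0,0,0],[255,0.07,0.24,0,0,0,0],[255,0.11,0.4,0,0,0,0],[255,0.15,0.55,0,0,0,0],[255,0.19,0.675,0,0,0,0],[255,0.19,0.675,0,0,0,0]],
  ],
)

```text
t: 22.1
eef_pos: [0.5207, -0.015, 0.1975]
ee_rot: [3.141, 0.001, 0.006]
force: [0.1, 0.3, -1.3]
width: 0.0276
gripper_force: 55.0
```

Request:
jog_arm(
  steps=[
    [[255,0.03,0.1,0,0,0,0],[255,0.07,0.24,0,0,0,0],[255,0.11,0.4,0,0,0,0],[255,0.15,0.54,0,0,0,0],[255,0.19,0.64,0,0,0,0],[255,0.19,0.675,0,0,0,0],[255,0.19,0.675,0,0,0,0]],
  ],
)

```text
t: 22.8
eef_pos: [0.5692, -0.181, 0.1972]
ee_rot: [-3.141, 0.001, 0.008]
force: [0.2, 1.0, -0.9]
width: 0.0272
gripper_force: 55.0
```

```bash
python3 - <<'E'
from h import *
s=st(); p=s['eef_pos']
W=grab('wrist','w10')
print('far end exp', proj(W,[p[0]+.075,p[1]+.001,p[2]+.018]), 'wood', proj(W,[p[0]+.047,p[1],p[2]+.018]))
g=cv2.cvtColor(W['color'],cv2.COLOR_RGB2HSV)
col=g[100:300,311]; print([(100+i,int(col[i,1]),int(col[i,2])) for i in range(20,140,6)])
m=(g[:,:,1]<60); 
for r in (170,190,240): print(r,[int(x) for x in np.nonzero(np.abs(np.diff(g[r,230:400,1].astype(int)))>25)[0]+230])
E
```

```text
t 22.8 pos [ 0.5692 -0.181   0.1972] rot [-3.141e+00  1.000e-03  8.000e-03] F [ 0.2  1.  -0.9] w 0.0272 gf 54.98520953580737
far end exp [310.9374449  141.17274859] wood [312.97788383 214.58257401]
[(120, 102, 207), (126, 57, 244), (132, 60, 234), (138, 57, 234), (144, 32, 183), (150, 32, 182), (156, 32, 205), (162, 35, 211), (168, 32, 213), (174, 34, 212), (180, 33, 215), (186, 33, 216), (192, 32, 218), (198, 31, 216), (204, 34, 210), (210, 35, 213), (216, 105, 239), (222, 101, 233), (228, 101, 233), (234, 101, 233)]
170 [245, 256, 276, 371, 375, 376]
190 [244, 277, 344]
240 []
```

Muddler is held level and centred: far end at row 141 and wood edge at row 213, as expected. Descending into clip 3.

Request:
jog_arm(
  steps=[
    [[255,0,0,0.08,0,0,0],[255,0,0,0.2,0,0,0],[255,0,0,0.32,0,0,0],[255,0,0,0.42,0,0,0],[255,0,0,0.49,0,0,0],[255,0,0,0.52,0,0,0],[255,0,0,0.52,0,0,0]],
  ],
)

```text
t: 23.55
eef_pos: [0.569, -0.1795, 0.0673]
ee_rot: [-3.141, 0.002, 0.011]
force: [0.2, 0.2, -0.6]
width: 0.0273
gripper_force: 55.0
```

Request:
jog_arm(
  steps=[
    [[255,0,0,0.02,0,0,0],[255,0,0,0.04,0,0,0],[255,0,0,0.06,0,0,0],[255,0,0,0.08,0,0,0],[255,0,0,0.09,0,0,0],[255,0,0,0.09,0,0,0]],
  ],
)

```text
t: 24.15
eef_pos: [0.5703, -0.1805, 0.0456]
ee_rot: [-3.142, -0.001, 0.01]
force: [2.7, 1.3, -0.6]
width: 0.0273
gripper_force: 55.0
```

Request:
jog_arm(
  steps=[
    [[255,0,0,0.01,0,0,0],[255,0,0,0.018,0,0,0],[255,0,0,0.018,0,0,0]],
  ],
)

```text
t: 24.45
eef_pos: [0.5688, -0.1803, 0.0398]
ee_rot: [-3.141, 0.002, 0.009]
force: [1.3, 2.1, -5.7]
width: 0.0273
gripper_force: 55.0
```

Request:
jog_arm(
  steps=[
    [[255,0,0,0.008,0,0,0],[255,0,0,0.014,0,0,0],[255,0,0,0.014,0,0,0]],
  ],
)

```text
t: 24.75
eef_pos: [0.5718, -0.1803, 0.0396]
ee_rot: [3.141, -0.004, 0.011]
force: [-1.1, 6.1, 15.0]
width: 0.0273
gripper_force: 55.0
```

Request:
jog_arm(
  steps=[
    [[110,0,0,0,0,0,0],[110,0,0,0,0,0,0],[110,0,0,0,0,0,0],[110,0,0,0,0,0,0],[110,0,0,-0.08,0,0,0],[110,0,0,-0.25,0,0,0],[150,0,0,-0.45,0,0,0],[255,0,0,-0.65,0,0,0]],
  ],
)

```text
t: 25.55
eef_pos: [0.5688, -0.1808, 0.201]
ee_rot: [3.141, 0.002, 0.009]
force: [1.3, -0.2, -0.5]
width: 0.039
gripper_force: 0.0
```

Request:
jog_arm(
  steps=[
    [[255,-0.05,-0.03,-0.15,0,0,0],[255,-0.1,-0.07,-0.3,0,0,0],[255,-0.2,-0.1,-0.35,0,0,0],[255,-0.2,-0.15,-0.35,0,0,0],[255,-0.2,-0.15,-0.35,0,0,0]],
  ],
)

```text
t: 26.05
eef_pos: [0.5189, -0.1427, 0.2877]
ee_rot: [-3.141, -0.001, 0.01]
force: [0.4, -0.4, -1.1]
width: 0.0016
gripper_force: 0.0
```

```bash
python3 - <<'E'
from h import *
st()
W=grab('wrist','w11')
for y in (-.1045,-.1805): print([proj(W,[.5685+k,y+.01*k,.0445+.014]).round(1) for k in (-.075,0,.075)])
E
```

```text
t 26.05 pos [ 0.5189 -0.1427  0.2877] rot [-3.141e+00 -1.000e-03  1.000e-02] F [ 0.4 -0.4 -1.1] w 0.0016 gf 0.0
[array([278. , 236.2]), array([276.1, 167.4]), array([274.1,  90.9])]
[array([346.1, 236.8]), array([348. , 168.2]), array([350. ,  91.7])]
```

View pics/w11.png

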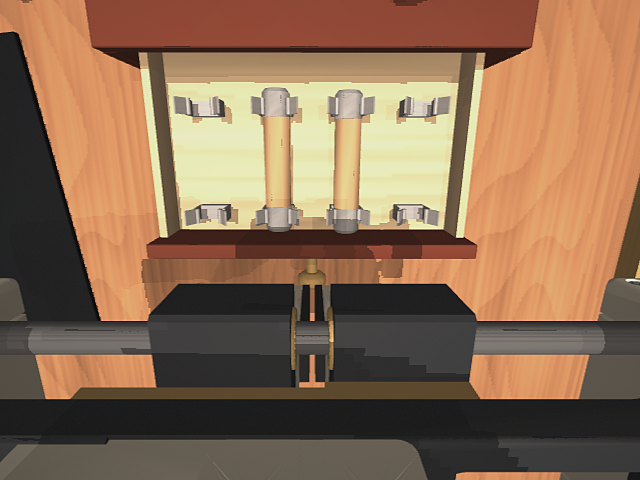

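Both muddlers sit in clips 2 and 3: ends at rows ~88 and 232, columns 277 and 347, near the prediction. Now closing the drawer by pushing the knob face with shut fingers.

Request:
jog_arm(
  steps=[
    [[255,-0.1,0,0,0,0,0],[255,-0.25,0,0,0,0,0],[255,-0.4,0,0,0,0,0],[255,-0.475,0,0,0,0,0],[255,-0.475,0,0,0,0,0],[255,-0.475,0,0,0,0,0]],
  ],
)

```text
t: 26.7
eef_pos: [0.4008, -0.1449, 0.2869]
ee_rot: [3.141, 0.001, 0.01]
force: [0.9, 0.3, -0.4]
width: 0.0005
gripper_force: 0.0
```

Request:
jog_arm(
  steps=[
    [[255,0,0,0.12,0,0,0],[255,0,0,0.3,0,0,0],[255,0,0,0.48,0,0,0],[255,0,0,0.66,0,0,0],[255,0,0,0.8,0,0,0],[255,0,0,0.88,0,0,0],[255,0,0,0.92,0,0,0],[255,0,0,0.92,0,0,0]],
  ],
)

```text
t: 27.5
eef_pos: [0.4001, -0.1449, 0.0558]
ee_rot: [3.141, 0.004, 0.009]
force: [-0.2, -0.5, 0.7]
width: 0.0004
gripper_force: 0.0
```

Request:
jog_arm(
  steps=[
    [[255,0.06,0,0,0,0,0],[255,0.14,0,0,0,0,0],[255,0.24,0,0,0,0,0],[255,0.34,0,0,0,0,0],[255,0.44,0,0,0,0,0],[255,0.54,0,0,0,0,0],[255,0.64,0,0,0,0,0],[255,0.72,0,0,0,0,0]],
  ],
)

```text
t: 28.3
eef_pos: [0.5827, -0.143, 0.0584]
ee_rot: [3.142, -0.001, 0.01]
force: [-3.2, 1.4, 2.1]
width: 0.0004
gripper_force: 1.4
```

Request:
jog_arm(
  steps=[
    [[255,0.03,0,0,0,0,0],[255,0.06,0,0,0,0,0],[255,0.08,0,0,0,0,0],[255,0.1,0,0,0,0,0],[255,0.1,0,0,0,0,0]],
  ],
)

```text
t: 28.8
eef_pos: [0.6062, -0.1427, 0.0577]
ee_rot: [3.142, -0.001, 0.01]
force: [0.1, -0.6, -0.7]
width: 0.0006
gripper_force: 0.0
```

Contact at light force. Continuing in 2.5 mm steps until the shut stop.

Request:
jog_arm(
  steps=[
    [[255,0.01,0,0,0,0,0],[255,0.02,0,0,0,0,0],[255,0.03,0,0,0,0,0],[255,0.04,0,0,0,0,0],[255,0.04,0,0,0,0,0]],
  ],
)

```text
t: 29.3
eef_pos: [0.6161, -0.1427, 0.0573]
ee_rot: [3.142, -0.001, 0.01]
force: [-0.2, -0.6, -0.2]
width: 0.0005
gripper_force: 0.0
```

Request:
jog_arm(
  steps=[
    [[255,0.01,0,0,0,0,0],[255,0.02,0,0,0,0,0],[255,0.02,0,0,0,0,0]],
  ],
)

```text
t: 29.6
eef_pos: [0.621, -0.1426, 0.0572]
ee_rot: [3.142, -0.0, 0.01]
force: [0.4, 0.0, -0.5]
width: 0.0003
gripper_force: 0.1
```

Request:
jog_arm(
  steps=[
    [[255,0.01,0,0,0,0,0],[255,0.02,0,0,0,0,0],[255,0.02,0,0,0,0,0]],
  ],
)

```text
t: 29.9
eef_pos: [0.6214, -0.1427, 0.0567]
ee_rot: [-3.141, 0.008, 0.009]
force: [-13.1, 1.8, 7.9]
width: 0.0004
gripper_force: 6.6
```

Request:
jog_arm(
  steps=[
    [[255,0.01,0,0,0,0,0],[255,0.02,0,0,0,0,0],[255,0.02,0,0,0,0,0]],
  ],
)

```text
t: 30.2
eef_pos: [0.6214, -0.1429, 0.0562]
ee_rot: [-3.141, 0.017, 0.008]
force: [-27.7, 2.7, 18.9]
width: 0.0007
gripper_force: 13.8
```

Hard stop at the expected shut position. Backing off and rising.

Request:
jog_arm(
  steps=[
    [[255,-0.06,0,0,0,0,0],[255,-0.16,0,0,0,0,0],[255,-0.3,0,0,0,0,0],[255,-0.4,0,-0.1,0,0,0],[255,-0.4,0,-0.3,0,0,0],[255,-0.4,0,-0.5,0,0,0],[255,-0.4,0,-0.65,0,0,0],[255,-0.4,0,-0.7,0,0,0]],
  ],
)

```text
t: 31.0
eef_pos: [0.533, -0.1437, 0.2377]
ee_rot: [3.141, -0.009, 0.01]
force: [0.5, 0.9, -1.2]
width: 0.0002
gripper_force: 0.0
```

```bash
python3 - <<'E'
from h import *
st()
W=grab('wrist');S=grab('scene')
print(proj(W,[.6378,-.1425,.07]))
b=cv2.resize(S['color'],(400,300));a=cv2.resize(W['color'],(400,300)); cv2.imwrite('pics/f.png',np.hstack([a,b])[:,:,::-1])
E
```

```text
t 31.0 pos [ 0.533  -0.1437  0.2377] rot [ 3.141 -0.009  0.01 ] F [ 0.5  0.9 -1.2] w 0.0002 gf 0.0
[311.35032332 107.85452053]
```

View pics/f.png

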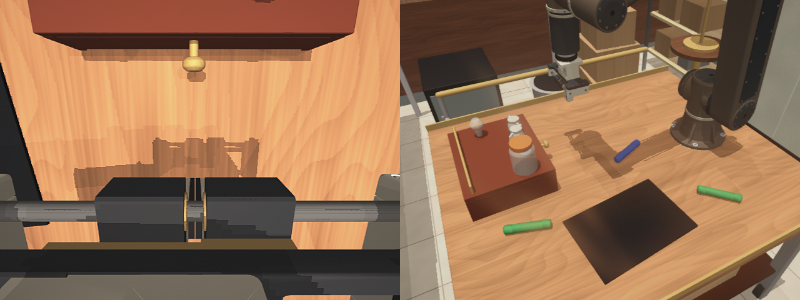

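The drawer front is flush under the shelf (knob at crop pixel (193,64)), the slate is empty, and the jar and creamers are standing. The robot is clear, so I'm handing in.

```bash
python3 -c "
from station import arm
print(arm.job_done())"
```

```text
the job is handed in; nothing more can be done
None
```

Both muddlers on the slate board were pressed into their own pairs of spring clips and checked there by camera. I then pushed the drawer shut to its stop with the creamers and jar left standing, and handed the job in at about 31 s; no verdict came back.

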